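# Clamp an embroidery hoop in its table stand

### The job

Lay the dark embroidery hoop with the white tab flat on the stand's board and slide its tab fully home into the clamp, against the stop, while the red lever is still open. Then flip the red cam lever over its high point until it snaps fully closed, so the pad grips the tab, and let go. Leave the sewing things around it where they are.

Things in the scene. Friction and masses are not known exactly. Their poses are not given: they have to be found in the camera images.
- hoop: Empty embroidery hoop to mount: dark brown wooden ring lying flat, outer diameter 130, wall 9 thick, 15 high, about 80 g, with one white tab 30 wide, 12 thick (underside flush with the ring's) sticking out 36 beyond the ring. Origin: ring centre, underside; x points to the tab, z up. Starts loose on the table, to the left of the stand as the robot sees it.
- tab_end (a point): Middle of the tab's free end, on its underside: 101 mm from the hoop's origin along its x.
- stand: Fixed hoop stand: grey board 200 (x) by 150 (y) by 18 thick, reaching from x = -90 to +110, aluminium clamp at its far end. Origin on the table surface, z up; x points away from the robot (turned up to 30 degrees) and is the way the tab slides in. Slot open to -x, 38 wide between cheeks from x = 53 to 85, floor = board top, roofed by a bridge with its top at z = 61.
- slot_stop (a point): Where the tab's end belongs: foot of the stop face that closes the slot, middle of the slot, at the board's top (stand frame 85, 0, 18). With the tab home the hoop's origin is at stand x = -16, y = 0, z = 18 and its x lies along the stand's x.
- pad: Black rubber clamp pad 26 by 28 by 10 under the bridge, centred at stand x = 69, y = 0; origin at the centre of its upper face. With the lever open its underside is 19 to 22 above the board; with the lever closed it is sprung down on the tab (12 above the board) with about 10 N.
- clamp_lever (a joint): Angle (rad) of the red cam lever about lever_axis, which lies along the stand's x. 0 = fully open, leaning 36 degrees from upright to the stand's +y; 0.63 upright; 2.2 = closed, level, towards -y. Starts at 0 to 0.45 and stays where left. From about 0.6 a spring resists, up to about 11 N at the grip, as far as the high point at 1.8; beyond, the spring snaps it to the stop at 2.2 and holds it.
- lever_axis (a point): Pivot of the lever: stand frame 69, 0, 77.
- lever_end (a point): Middle of the lever's free end, 78 from the pivot. The lever is a straight bar in the plane of its swing; its red grip is 16 wide (along the pivot axis), 11 thick, and covers the last 46 mm; the steel neck below is 10 by 8.
- small_hoop: Bystander: lighter, smaller wooden hoop without tab (only a small brass block), diameter 96, 11 high.
- spool: Bystander: wooden spool, diameter 34, 45 high, standing.
- bobbin: Bystander: blue bobbin, diameter 28, 27 high, standing.
- tin: Bystander: flat red tin, 60 by 95 by 20.
- scissors: Bystander: small scissors with orange handles, 145 long, 8 high, lying.
- button_jar: Bystander: amber glass jar, diameter 60, 75 high.
- bead_jar: Bystander: blue jar with a wide white lid, diameter 72, 85 high.
Things that resemble listed ones, but are neither listed nor needed, are in the scene too. There is more than one size of the stand; the one meant has the size given above.

How it is judged:
By the outcome, as a careful person would: the job done as asked, in the order asked, and still so for the second after the job is handed in, with the robot touching nothing.
It also fails if it takes over 54 s, if anything falls off the work surface, if the arm or the gripper's body presses on something with over 40 N, if the wrist force passes 120 N, or if a joint passes its speed limit or range.

### The arm

A 6-joint arm with a two-finger parallel gripper is mounted at the origin on the work surface. World frame = base frame: x ahead of the robot, y to its left, z up, the work surface at z = 0. Lengths are in m, angles in rad, forces in N, time in s.
With the tool pointing down it reaches from about 0.425 to 0.95 m from the base axis. Payload 3.5 kg.
Tool frame: the origin (TCP) lies at the very end of the fingers, on their centre line; the grasp point (between the pads) lies 19 mm behind it; z points along the fingers, y is the direction in which the jaws open and shut (so a half turn about z gives the same grasp; the last joint's range is limited). The gripper opens to 85 mm and grips with 20 to 120 N. Pads are 22 mm wide; open, the fingers measure 114 mm over their backs; the gripper's body (76 mm by 85 mm) begins 54 mm behind the grasp point. The pads swing forward as they close: fully open they stand 13 mm farther back than shut.
Start: joints at [-1.287, 0.286, 1.577, -0, 1.279, -0.15], TCP at [0.284, -0.612, 0.231] pointing down, gripper open.
Joint ranges: [-2.77, 2.77], [-0.9, 2.22], [0.21, 2.48], [-1.53, 4.67], [0.24, 2.81], [-2.84, 2.84]. Speed limits (rad/s): [2.79, 2.79, 3.14, 3.14, 3.14, 3.14].

### API

Orientations are given as a unit quaternion [x, y, z, w].
In Python, from plant import get_state, read_camera, get_calibration, ticket, search_frame, cut_out, pinpoint gives the robot as it stands.
- The arm moves only by the tool move_arm, never from a script. Its argument "plan" is a list that holds one entry, the list of rows, each a list of 7 numbers: the turn, a rotation vector about the tool's x, y, z in degrees, then the shift along the tool's x, y, z in m, then the finger opening in m, from 0 to 0.0854. In form: [[[ax, ay, az, x, y, z, hand], ...]]. A call has exactly 5 rows; each row is the pose to reach, as a shift and turn from the pose measured when the call began, along the tool's axes at that moment; what a row does not reach only later rows make up. A row lasts 1/8 s, in which the tool goes at most 62.5 mm and 10.7 degrees, less where a joint would pass 70% of its speed; a pose out of reach is approached as far as the arm can. A call with a gripper value outside its range is refused whole. The fingers move at their own pace and stop on an object; "force" is the grip in N (left out, the last holds). Time passes only in rows, so rows that repeat a pose let the fingers close, or fill a call up. It gives the time, the measured TCP pose, the force and the opening at its end, in the units of the state.
- get_state(): the state, without advancing time (a new reading comes with each control period).
- read_camera(name): name is "side" or "top"; returns the picture (384x512x3 uint8, red, green, blue); there is no depth.
- get_calibration(name): a dict with "mtx" (3x3 intrinsics, pixels), "extrinsics" (4x4, takes a point from camera to world coordinates). Camera axes: x right, y up, looking along -z (the intrinsics and any distortion apply to the point x, -y, -z); pixel columns grow to the right and rows downward; lengths in m; the calibration is good to about 2 mm. A picture is of the moment at which its call begins. get_calibration takes no time and is no camera call.
- ticket.sign_off(): hands the job in, once; it reports no verdict.
Trained networks look in the newest picture that a camera, given by its name, has taken for a name from the list of things; names that differ only in an ending like _2 or _b are one class to them, and where a whole thing is asked for, a point or a joint stands for the part that bears it (a point fixed in the world has none). Each returns a list of dicts, best first, with "p" (0 to 1); they miss things now and then, are a little off and sometimes report something else, mostly with a low value. They report only what shows in the picture. A call takes as long as a camera call. They do not tell look-alikes from the thing itself.
- search_frame(camera, query): "centre" ([column, row] in pixels, amid what is visible of it).
- cut_out(camera, query): "pixels" (384x512 bool, what is visible of it) and "centre" ([column, row] in pixels, amid what is visible of it).
- pinpoint(camera, query): "centre" ([column, row] in pixels: a listed point, or the origin of a listed thing).
The state is a dict: "time": time; "qpos": joint angles; "dq": joint speeds; "joint_efforts": joint torques, N m; "eef_pos": TCP position; "tcp_rot": TCP orientation; "contact_force": force on the tool from outside, world axes, zero at the start; "wrist_torque": the same for the moment, N m; "opening": opening from 0.0 (shut) to 1.0 (fully open).
Only numpy, scipy, OpenCV 4.12 (cv2) and the standard library are available. Lean on these libraries where they do the work, as an engineer would, in place of code of your own. Each camera call takes 0.05 s, during which the arm holds its last target.

## Working session

There is one attempt and no reset: what is moved stays moved. The work goes in short steps, Python scripts to look and compute and a tool call to move; the robot and the scene stay as the last step left them, time stands still between calls to the robot, and variables do not carry over. Pictures are saved under pics/ and viewed, and the job is handed in when it is done.

Besides the shell and the picture viewer there is one more tool, called after "Call:" as name(argument=value, ...), one argument or row to a line, values as JSON. move_arm: Moves the arm, as the interface text tells. Its arguments: {"type":"object","properties":{"plan":{"type":"array","items":{"type":"array","items":{"type":"array","items":{"type":"number"}}}},"force":{"type":"number"}},"required":["plan"]}

```bash
ls; mkdir -p pics
python3 - <<'E'
from plant import *
import cv2
s=get_state();print(s)
for n in("top","side"):
    im=read_camera(n);cv2.imwrite(f"pics/a_{n}.png",im[:,:,::-1]);c=get_calibration(n);print(n,c)
for n in("top","side"):
    for q in("hoop","stand","tab_end","slot_stop","pad","lever_axis","lever_end"):
        print(n,q,[(r["p"],r["centre"]) for r in pinpoint(n,q)][:4])
E
```

```text
pics
{'time': 0.0, 'qpos': array([-1.28702701e+00,  2.87199477e-01,  1.57817769e+00,  1.39993260e-05,
        1.27862472e+00, -1.50011175e-01]), 'dq': array([-0.00044583, -0.00027383,  0.00142848,  0.00031083, -0.00086635,
        0.00069664]), 'joint_efforts': array([-1.23499649e-04, -4.05989277e+01, -2.92621619e+01, -2.17587944e-04,
        5.89589225e-03, -1.06478719e-06]), 'eef_pos': array([ 0.2835406 , -0.61182916,  0.22992428]), 'tcp_rot': array([ 9.76571097e-01,  2.15191641e-01, -7.38180881e-05, -1.20237288e-03]), 'contact_force': array([0.06475065, 0.31997509, 0.35091599]), 'wrist_torque': array([-0.01583385,  0.01109823,  0.00888248]), 'opening': 1.0023561661632658}
top {'mtx': array([[439.20001299,   0.        , 249.31899545],
       [  0.        , 439.20001299, 190.53686352],
       [  0.        ,   0.        ,   1.        ]]), 'extrinsics': array([[-0.02076646,  0.98990636, -0.14019328,  0.38577286],
       [-0.99978293, -0.02032491,  0.00458081, -0.05429925],
       [ 0.00168516,  0.14025798,  0.99011356,  1.29967947],
       [ 0.        ,  0.        ,  0.        ,  1.  
[... 523 characters left out ...]
184.9]), (0.82, [274.2, 268.8])]
top tab_end [(0.84, [125.5, 194.5])]
top slot_stop [(0.98, [267.1, 160.0]), (0.7, [277.4, 250.0]), (0.38, [248.2, 115.8])]
top pad []
top lever_axis [(0.91, [271.8, 156.9]), (0.8, [280.3, 252.0])]
top lever_end [(0.47, [267.0, 249.4]), (0.41, [256.8, 155.1])]
side hoop [(0.4, [259.7, 128.4])]
side stand [(0.96, [244.9, 202.1]), (0.64, [329.8, 226.8]), (0.42, [215.1, 181.7]), (0.36, [154.3, 339.9])]
side tab_end [(0.87, [152.6, 340.4])]
side slot_stop [(0.58, [310.5, 211.7]), (0.52, [121.5, 252.0])]
side pad []
side lever_axis [(0.71, [222.4, 167.0]), (0.67, [318.2, 207.5])]
side lever_end [(0.67, [213.2, 156.6]), (0.5, [372.5, 182.1]), (0.47, [310.9, 203.3])]
```

View pics/a_top.png

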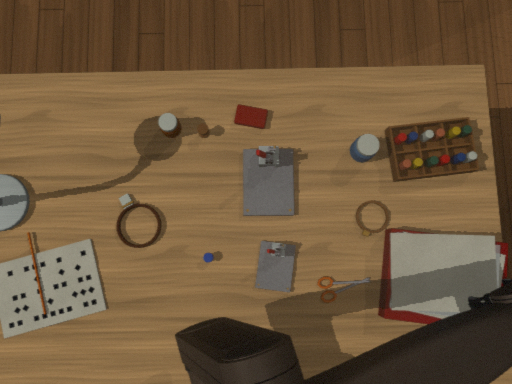

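View pics/a_side.png

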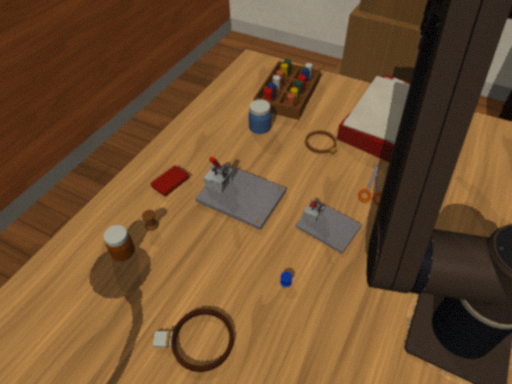

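The top view shows the dark hoop at about (139,225) with its white tab at (126,200). The larger stand is at (268,181), with its clamp and red lever at (265,153); the smaller stand at (276,265) is the look-alike. I'll measure these precisely next.

```bash
cat > h.py <<'E'
from plant import *
import numpy as np, cv2
C={n:get_calibration(n) for n in("top","side")}
def ray(n,p):
    c=C[n];K=c["mtx"];E=c["extrinsics"]
    d=np.array([(p[0]-K[0,2])/K[0,0],-(p[1]-K[1,2])/K[1,1],-1.]);return E[:3,3],E[:3,:3]@d
def onz(n,p,z):
    o,d=ray(n,p);return (o+d*(z-o[2])/d[2])
def proj(n,P):
    c=C[n];E=c["extrinsics"];q=E[:3,:3].T@(np.asarray(P,float)-E[:3,3]);K=c["mtx"]
    return np.array([K[0,0]*q[0]/-q[2]+K[0,2],K[1,1]*-q[1]/-q[2]+K[1,2]])
def tri(pa,pb):
    A=[];b=[]
    for n,p in(("top",pa),("side",pb)):
        o,d=ray(n,p);d=d/np.linalg.norm(d);M=np.eye(3)-np.outer(d,d);A.append(M);b.append(M@o)
    return np.linalg.lstsq(np.vstack(A),np.hstack(b),rcond=None)[0]
E
python3 - <<'E'
from h import *
a=cv2.imread("pics/a_top.png");b=cv2.imread("pics/a_side.png")
def crop(im,x,y,w,h,s):return cv2.resize(im[y:y+h,x:x+w],None,fx=s,fy=s,interpolation=cv2.INTER_CUBIC)
A=crop(a,235,140,70,85,6);B=crop(b,185,145,110,85,6)
cv2.imwrite("pics/b1.png",A);cv2.imwrite("pics/b2.png",B)
cv2.imwrite("pics/b3.png",np.hstack([crop(a,105,185,65,70,6),crop(b,145,300,65,70,6)]))
for n in("top","side"):
    for q in("hoop","stand","clamp_lever"):
        for r in cut_out(n,q)[:3]:
            m=r["pixels"].astype(np.uint8)
            cs,_=cv2.findContours(m,cv2.RETR_EXTERNAL,cv2.CHAIN_APPROX_NONE);
            c=max(cs,key=cv2.contourArea);print(n,q,r["p"],r["centre"],m.sum(),cv2.boundingRect(c))
            z=.018 if q=="stand" else 0.015
            if q=="stand":
                ap=cv2.approxPolyDP(c,4,True)[:,0];print([(list(map(int,p)),onz(n,p,z)[:2].round(4).tolist()) for p in ap])
            if q=="hoop": print(onz(n,r["centre"],z))
E
```

```text
top hoop 0.92 [126.1, 209.1] 682 (116, 193, 46, 55)
[0.52007917 0.30250592 0.015     ]
top stand 0.87 [267.2, 183.7] 3488 (243, 145, 52, 71)
[([290, 149], [0.6901, -0.1844]), ([269, 145], [0.7036, -0.1219]), ([244, 150], [0.6898, -0.0469]), ([245, 215], [0.4953, -0.0461]), ([294, 214], [0.4952, -0.1895])]
top stand 0.86 [274.2, 264.3] 1709 (255, 241, 42, 51)
[([262, 241], [0.4187, -0.0939]), ([255, 287], [0.2885, -0.0707]), ([289, 291], [0.2753, -0.1675]), ([296, 246], [0.4023, -0.192])]
top clamp_lever 0.73 [362.2, 149.2] 592 (350, 135, 30, 27)
top clamp_lever 0.49 [265.7, 151.1] 167 (255, 147, 20, 14)
top clamp_lever 0.23 [332.0, 283.7] 344 (318, 277, 20, 26)
side hoop 0.68 [175.5, 340.5] 1457 (152, 308, 81, 65)
[0.51602473 0.29896216 0.015     ]
side stand 0.91 [236.7, 194.0] 3572 (195, 157, 90, 73)
[([209, 158], [0.7392, -0.1894]), ([210, 169], [0.7129, -0.1526]), ([195, 201], [0.6854, -0.033]), ([259, 229], [0.4926, -0.0305]), ([284, 190], [0.4923, -0.1777])]
side stand 0.58 [327.5, 227.4] 1879 (295, 200, 65, 53)
[([310, 200], [0.416, -0.1776]), ([295, 227], [0.4151, -0.078]), ([341, 252], [0.2871, -0.0613]), ([359, 225], [0.2745, -0.1585])]
side stand 0.22 [218.7, 165.9] 98 (210, 158, 13, 16)
[([210, 158], [0.7367, -0.1907]), ([219, 173], [0.682, -0.1509]), ([222, 168], [0.6846, -0.1718])]
side clamp_lever 0.49 [311.7, 204.4] 46 (310, 201, 9, 9)
side clamp_lever 0.43 [217.4, 166.5] 143 (209, 158, 15, 16)
```

View pics/b1.png

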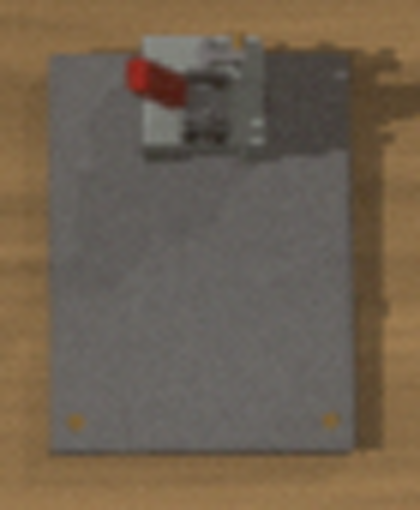

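View pics/b2.png

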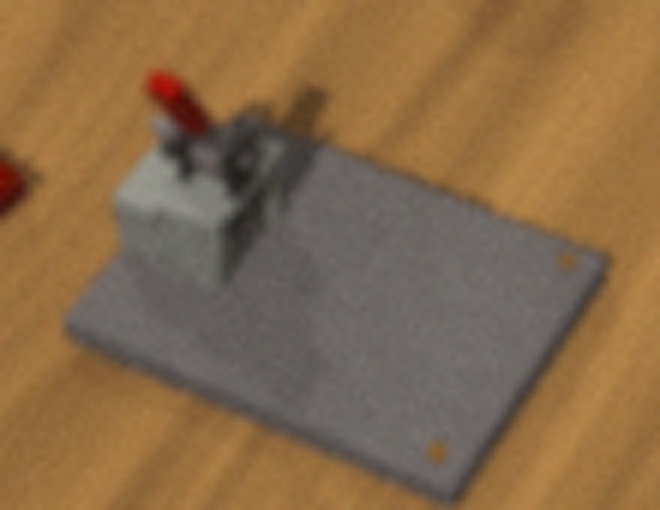

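View pics/b3.png

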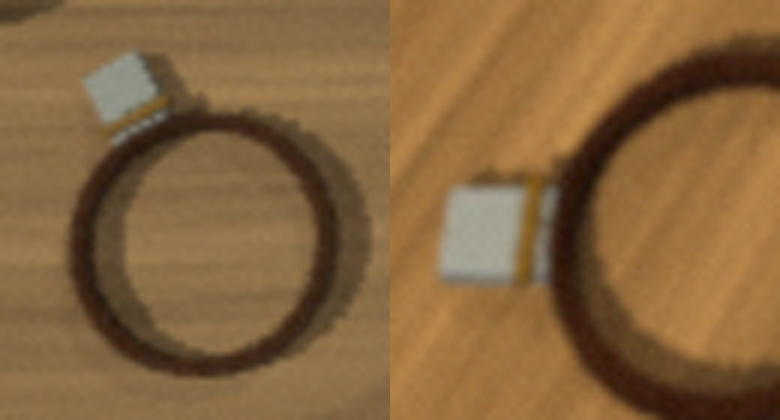

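Run:
```python
from h import *
from scipy.optimize import least_squares
# stand corners picked from zoomed crops
def u(p,o):return (np.array(p)+.5)/6-.5+np.array(o)
T=[((110,75),u((50,55),(235,140))),((110,-75),u((350,55),(235,140))),((-90,75),u((50,452),(235,140))),((-90,-75),u((352,452),(235,140)))]
S=[((110,75),u((66,322),(185,145))),((-90,75),u((450,490),(185,145))),((-90,-75),u((606,262),(185,145)))]
def f(v,which=3):
    x,y,t=v;r=[]
    for n,L,k in(("top",T,1),("side",S,2)):
        if not which&k: continue
        for (a,b),p in L:
            P=[x+(a*np.cos(t)-b*np.sin(t))/1e3,y+(a*np.sin(t)+b*np.cos(t))/1e3,.018];r+=list(proj(n,P)-p)
    return r
for w in(1,2,3):
    s=least_squares(f,[.59,-.12,0],kwargs=dict(which=w),x_scale=[.1,.1,.1]);print("stand",w,s.x.round(4),np.round(s.fun,1))
a=cv2.imread("pics/a_top.png").astype(int);b=cv2.imread("pics/a_side.png").astype(int)
for n,im in(("top",a),("side",b)):
    box=(105,185,65,70) if n=="top" else (145,300,95,75)
    x,y,w,h=box;c=im[y:y+h,x:x+w]
    ring=(c.sum(2)<165)&(c[:,:,2]>c[:,:,0]+8); tab=(c.min(2)>125)
    rng=ring.astype(np.uint8);k,l,st,ce=cv2.connectedComponentsWithStats(rng);i=1+np.argmax(st[1:,4]);ring=l==i
    cs,_=cv2.findContours(ring.astype(np.uint8),cv2.RETR_EXTERNAL,cv2.CHAIN_APPROX_NONE);e=cv2.fitEllipse(max(cs,key=len))
    ec=np.array(e[0])+[x,y];tc=np.argwhere(tab)[:,::-1].mean(0)+[x,y]
    print(n,"ring",ring.sum(),e,onz(n,ec,.010),"tab",tab.sum(),tc,onz(n,tc,.012))
    for r in pinpoint(n,"tab_end")[:1]:print("tabend",onz(n,r["centre"],0.0))
```

```text
stand 1 [ 0.5832 -0.1158 -0.0229] [-0.1 -0.4  0.1 -0.3 -0.4  0.2  0.5  0.4]
stand 2 [ 0.5816 -0.1145 -0.0204] [-1.2 -0.5  0.5  0.6  0.7 -0.4]
stand 3 [ 0.5825 -0.1154 -0.0219] [-0.3 -0.1 -0.1 -0.1 -0.5  0.5  0.4  0.6 -1.3 -0.9  0.3  0.2  0.5 -0.7]
top ring 439 ((33.776832580566406, 40.235015869140625), (42.73835372924805, 44.22770309448242), 61.65147018432617) [0.47231775 0.26587435 0.01      ] tab 68 [124.22058824 199.01470588] [0.55041129 0.30943728 0.012     ]
tabend [0.56544234 0.30927238 0.        ]
side ring 981 ((57.39296340942383, 39.479705810546875), (59.14210891723633, 64.5572509765625), 38.15089797973633) [0.46947656 0.26993562 0.01      ] tab 155 [159.60645161 338.50322581] [0.54881004 0.31010014 0.012     ]
tabend [0.56418555 0.31735523 0.        ]
```

The stand sits at (0.5825, -0.115) with yaw about -1.25°. The hoop centre is about (0.471, 0.267) with its tab heading about 28°. I'll grip the ring wall opposite the tab.

```bash
cat > goal.py <<'E'
import sys,numpy as np
from scipy.spatial.transform import Rotation as R
from plant import get_state
def Rdown(h):
    h=np.radians(h);y=np.array([np.cos(h),np.sin(h),0]);z=np.array([0,0,-1.]);return np.column_stack([np.cross(y,z),y,z])
s=get_state();R0=R.from_quat(s["tcp_rot"]).as_matrix();p0=s["eef_pos"]
print("t",round(s["time"],2),"p",p0.round(4),"yhead",np.degrees(np.arctan2(R0[1,1],R0[0,1])).round(2),"F",s["contact_force"].round(1),"op",round(s["opening"],3))
for a in sys.argv[1:]:
    x,y,z,h=map(float,a.split(","))
    print(a,"turn",np.degrees(R.from_matrix(R0.T@Rdown(h)).as_rotvec()).round(2),"shift",(R0.T@(np.array([x,y,z])-p0)).round(4))
E
python3 goal.py .46,-.38,.23,-50 .5,-.1,.23,-20 .47,.15,.2,10 .418,.239,.15,28
```

```text
t 1.2 p [ 0.2837 -0.6124  0.2313] yhead -65.14 F [ 0.5 -0.3 -0.6] op 0.998
.46,-.38,.23,-50 turn [ -0.    -0.   -15.14] shift [ 0.2576 -0.1368  0.0013]
.5,-.1,.23,-20 turn [ -0.    -0.   -45.14] shift [ 0.4116 -0.3741  0.0013]
.47,.15,.2,10 turn [ -0.    -0.   -75.14] shift [ 0.4895 -0.6135  0.0314]
.418,.239,.15,28 turn [ -0.    -0.   -93.14] shift [ 0.4797 -0.7161  0.0814]
```

Call:
move_arm(
  plan=[
    [[0, 0, -5, 0.05, -0.027, 0, 0.045], [0, 0, -10, 0.1, -0.055, 0, 0.045], [0, 0, -15, 0.155, -0.082, 0, 0.045], [0, 0, -20, 0.205, -0.11, 0, 0.045], [0, 0, -25, 0.2576, -0.137, 0, 0.045]],
  ],
)

```text
time: 1.82
eef_pos: [0.4608, -0.3783, 0.2316]
tcp_rot: [0.906, 0.423, 0.0, 0.0]
contact_force: [0.6, -0.0, -0.4]
opening: 0.529
```

```bash
python3 goal.py .5,-.1,.23,-20 .47,.15,.2,10 .418,.239,.15,28
```

```text
t 1.82 p [ 0.4608 -0.3783  0.2316] yhead -40.0 F [ 0.6 -0.  -0.4] op 0.529
.5,-.1,.23,-20 turn [ 4.e-02  1.e-02 -2.e+01] shift [ 0.2384 -0.1489  0.0015]
.47,.15,.2,10 turn [ 3.e-02  2.e-02 -5.e+01] shift [ 0.4106 -0.3326  0.0313]
.418,.239,.15,28 turn [ 3.0e-02  3.0e-02 -6.8e+01] shift [ 0.4454 -0.4296  0.0813]
```

Call:
move_arm(
  plan=[
    [[0, 0, -6, 0.048, -0.03, 0, 0.045], [0, 0, -12, 0.095, -0.06, 0, 0.045], [0, 0, -18, 0.143, -0.09, 0, 0.045], [0, 0, -24, 0.19, -0.12, 0, 0.045], [0, 0, -30, 0.238, -0.149, 0, 0.045]],
  ],
)

```text
time: 2.45
eef_pos: [0.4997, -0.0985, 0.2319]
tcp_rot: [0.765, 0.644, 0.0, 0.001]
contact_force: [-0.3, -0.8, 0.8]
opening: 0.526
```

```bash
python3 goal.py .47,.15,.2,10 .418,.239,.15,28
```

```text
t 2.45 p [ 0.4997 -0.0985  0.2319] yhead -9.82 F [-0.3 -0.8  0.8] op 0.526
.47,.15,.2,10 turn [  0.09   0.05 -19.82] shift [ 0.2398 -0.0717  0.0316]
.418,.239,.15,28 turn [  0.08   0.06 -37.82] shift [ 0.3187 -0.1382  0.0815]
```

Call:
move_arm(
  plan=[
    [[0, 0, -7, 0.05, -0.015, 0, 0.045], [0, 0, -14, 0.1, -0.03, 0.01, 0.045], [0, 0, -21, 0.15, -0.045, 0.02, 0.045], [0, 0, -28, 0.2, -0.06, 0.03, 0.045], [0, 0, -37.8, 0.25, -0.085, 0.035, 0.045]],
  ],
)

```text
time: 3.08
eef_pos: [0.4582, 0.1639, 0.1964]
tcp_rot: [0.513, 0.858, 0.0, 0.001]
contact_force: [0.7, -0.1, 0.0]
opening: 0.528
```

```bash
python3 goal.py .418,.239,.06,28
```

```text
t 3.08 p [0.4582 0.1639 0.1964] yhead 28.27 F [ 0.7 -0.1  0. ] op 0.528
.418,.239,.06,28 turn [0.07 0.09 0.27] shift [ 0.0854 -0.      0.1362]
```

Call:
move_arm(
  plan=[
    [[0, 0, 0, 0.03, 0, 0.04, 0.045], [0, 0, 0, 0.06, 0, 0.08, 0.045], [0, 0, 0, 0.0854, 0, 0.11, 0.045], [0, 0, 0, 0.0854, 0, 0.136, 0.045], [0, 0, 0, 0.0854, 0, 0.136, 0.045]],
  ],
)

```text
time: 3.7
eef_pos: [0.4161, 0.2387, 0.0584]
tcp_rot: [0.513, 0.859, -0.002, -0.001]
contact_force: [-0.8, 0.5, 0.0]
opening: 0.528
```

```bash
python3 goal.py .418,.239,.003,28
python3 - <<'E'
from h import *
a=read_camera("top");b=read_camera("side")
f=lambda im,x,y,w,h,s:cv2.resize(im[y:y+h,x:x+w],None,fx=s,fy=s,interpolation=cv2.INTER_CUBIC)
P=np.hstack([f(a,95,180,90,100,4),f(b,140,270,110,100,4)]);cv2.imwrite("pics/c.png",P[:,:,::-1])
E
```

```text
t 3.7 p [0.4161 0.2387 0.0584] yhead 28.31 F [-0.8  0.5  0. ] op 0.528
.418,.239,.003,28 turn [-0.21  0.04  0.31] shift [-0.0006  0.002   0.0553]
```

View pics/c.png

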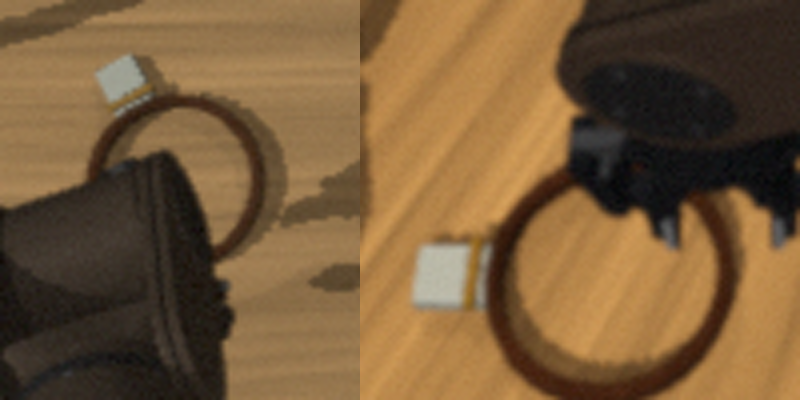

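The side view shows the jaw tips at (665,240) and (780,240) in the zoomed crop, straddling the ring wall opposite the tab. I'll go down and close.

Call:
move_arm(
  plan=[
    [[0, 0, 0, -0.0006, 0.002, 0.02, 0.045], [0, 0, 0, -0.0006, 0.002, 0.04, 0.045], [0, 0, 0, -0.0006, 0.002, 0.054, 0.045], [0, 0, 0, -0.0006, 0.002, 0.054, 0.045], [0, 0, 0, -0.0006, 0.002, 0.054, 0.025]],
  ],
  force=40,
)

```text
time: 4.42
eef_pos: [0.4217, 0.2397, 0.008]
tcp_rot: [0.513, 0.858, 0.001, 0.002]
contact_force: [-0.4, 0.5, -0.5]
opening: 0.33
```

Call:
move_arm(
  plan=[
    [[0, 0, 0, 0, 0, 0, 0.012], [0, 0, 0, 0, 0, 0, 0], [0, 0, 0, 0, 0, 0, 0], [0, 0, 0, 0, 0, 0, 0], [0, 0, 0, 0, 0, 0, 0]],
  ],
  force=50,
)

```text
time: 5.05
eef_pos: [0.4227, 0.24, 0.0091]
tcp_rot: [0.513, 0.858, 0.002, 0.003]
contact_force: [-0.9, -0.2, 6.4]
opening: 0.071
```

```bash
python3 goal.py .418,.239,.003,28
python3 - <<'E'
from h import *
a=read_camera("top");b=read_camera("side")
f=lambda im,x,y,w,h,s:cv2.resize(im[y:y+h,x:x+w],None,fx=s,fy=s,interpolation=cv2.INTER_CUBIC)
P=np.hstack([f(a,95,180,90,100,4),f(b,140,270,110,100,4)]);cv2.imwrite("pics/d.png",P[:,:,::-1])
E
```

```text
t 5.05 p [0.4227 0.24   0.0091] yhead 28.24 F [-0.9 -0.2  6.4] op 0.071
.418,.239,.003,28 turn [0.33 0.14 0.24] shift [ 0.0014 -0.0046  0.0061]
```

View pics/d.png

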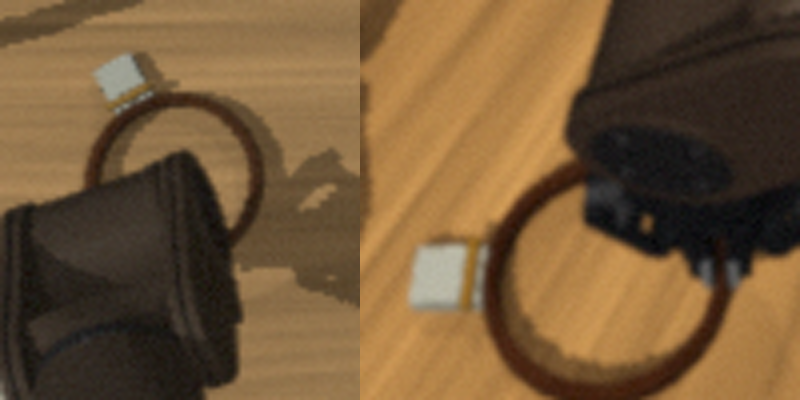

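The jaws are around the ring wall, but the tip is at 9 mm, only about 6 mm onto the wall, and there is an upward load. I'll open, go lower and grip again.

Call:
move_arm(
  plan=[
    [[0, 0, 0, 0, 0, -0.002, 0.04], [0, 0, 0, 0, 0, -0.002, 0.04], [0, 0, 0, 0.0014, -0.003, 0.0, 0.04], [0, 0, 0, 0.0014, -0.003, 0.006, 0.04], [0, 0, 0, 0.0014, -0.003, 0.006, 0.04]],
  ],
)

```text
time: 5.78
eef_pos: [0.4186, 0.2395, 0.0022]
tcp_rot: [0.513, 0.858, 0.001, 0.002]
contact_force: [0.2, -0.8, 0.1]
opening: 0.468
```

```bash
python3 goal.py .419,.239,.003,28
```

```text
t 5.78 p [0.4186 0.2395 0.0022] yhead 28.25 F [ 0.2 -0.8  0.1] op 0.468
.419,.239,.003,28 turn [0.22 0.12 0.25] shift [-0.0006  0.0001 -0.0008]
```

Call:
move_arm(
  plan=[
    [[0, 0, 0, 0, 0, -0.0005, 0.025], [0, 0, 0, 0, 0, -0.0005, 0.012], [0, 0, 0, 0, 0, -0.0005, 0], [0, 0, 0, 0, 0, -0.0005, 0], [0, 0, 0, 0, 0, -0.0005, 0]],
  ],
  force=50,
)

```text
time: 6.4
eef_pos: [0.4188, 0.2396, 0.0029]
tcp_rot: [0.513, 0.858, 0.001, 0.002]
contact_force: [0.6, 0.4, 1.4]
opening: 0.069
```

Call:
move_arm(
  plan=[
    [[0, 0, 0, 0, 0, -0.015, 0], [0, 0, 0, 0, 0, -0.03, 0], [0, 0, 0, 0, 0, -0.05, 0], [0, 0, 0, 0, 0, -0.07, 0], [0, 0, 0, 0, 0, -0.07, 0]],
  ],
)

```text
time: 7.02
eef_pos: [0.4202, 0.2402, 0.0755]
tcp_rot: [0.513, 0.858, 0.003, 0.004]
contact_force: [0.1, 0.1, -1.2]
opening: 0.071
```

```bash
python3 goal.py .45,.1,.09,10 .456,-.11,.09,-1.25
python3 - <<'E'
from h import *
a=read_camera("top");b=read_camera("side")
f=lambda im,x,y,w,h,s:cv2.resize(im[y:y+h,x:x+w],None,fx=s,fy=s,interpolation=cv2.INTER_CUBIC)
P=np.hstack([f(a,95,180,90,100,4),f(b,140,270,110,100,4)]);cv2.imwrite("pics/e.png",P[:,:,::-1])
E
```

```text
t 7.03 p [0.4202 0.2402 0.0755] yhead 28.26 F [ 0.1  0.1 -1.2] op 0.071
.45,.1,.09,10 turn [ 0.59  0.09 18.25] shift [-0.1376 -0.04   -0.0144]
.456,-.11,.09,-1.25 turn [ 0.6   0.04 29.5 ] shift [-0.3255 -0.1341 -0.0147]
```

View pics/e.png

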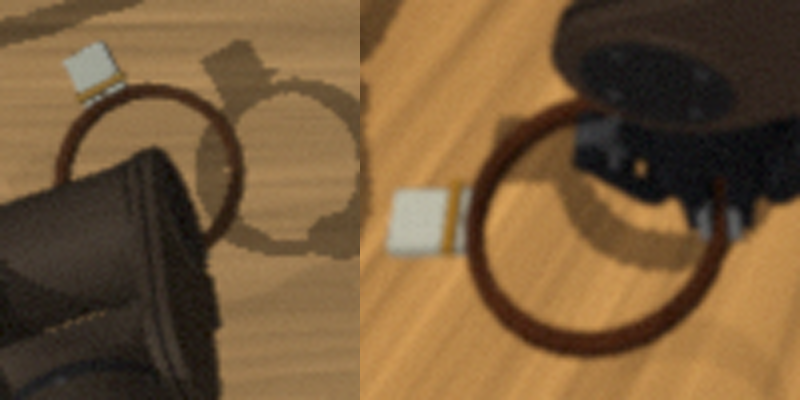

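The hoop is held and hangs level, with its shadow off to the side. I'll triangulate its tab to check how it sits in the hand.

```bash
cat > hoopfit.py <<'E'
# fit hoop pose (x,y,z,yaw) to tab white quad corners via masks in both newest pictures
from h import *
def tabc(im,box):
    x,y,w,h=box;c=im[y:y+h,x:x+w].astype(int);m=((c.min(2)>115)&(c.max(2)-c.min(2)<45)).astype(np.uint8)
    k,l,st,ce=cv2.connectedComponentsWithStats(m);i=1+np.argmax(st[1:,4]);return ce[i]+[x,y],st[i]
E
python3 - <<'E'
from hoopfit import *
a=read_camera("top");b=read_camera("side")
ta,sa=tabc(a,(105,185,30,22));tb,sb=tabc(b,(145,310,30,30));print(ta,sa,tb,sb,tri(ta,tb))
for n in("top","side"):
    print(n,[(r["p"],r["centre"]) for r in pinpoint(n,"tab_end")+pinpoint(n,"hoop")])
print(tri((124.22,199.01),(159.6,338.5)))
E
```

```text
[117.52040816 196.80612245] [ 6  6 14 12 98] [154.67 325.58] [  3   8  14  16 200] [0.54799825 0.30958216 0.07682677]
top [(0.85, [118.7, 190.8])]
side [(0.8, [147.4, 326.5]), (0.27, [323.1, 145.8])]
[0.55021939 0.30978393 0.00979633]
```

Call:
move_arm(
  plan=[
    [[0.1, 0, 3, -0.035, -0.01, -0.006, 0], [0.2, 0, 7, -0.07, -0.02, -0.014, 0], [0.4, 0, 11, -0.105, -0.03, -0.0144, 0], [0.5, 0, 15, -0.137, -0.04, -0.0144, 0], [0.6, 0, 18.3, -0.165, -0.055, -0.0144, 0]],
  ],
)

```text
time: 8.05
eef_pos: [0.4479, 0.0668, 0.0866]
tcp_rot: [0.644, 0.765, -0.004, -0.001]
contact_force: [0.0, -0.5, -0.1]
opening: 0.074
```

```bash
python3 goal.py .456,-.1126,.085,-1.4
```

```text
t 8.05 p [0.4479 0.0668 0.0866] yhead 9.81 F [ 0.  -0.5 -0.1] op 0.074
.456,-.1126,.085,-1.4 turn [-0.39  0.19 11.21] shift [-0.1782 -0.0225  0.0022]
```

Call:
move_arm(
  plan=[
    [[-0.1, 0, 3, -0.045, -0.006, 0, 0], [-0.2, 0.1, 6, -0.09, -0.012, 0, 0], [-0.3, 0.2, 9, -0.135, -0.018, 0, 0], [-0.4, 0.2, 11.2, -0.178, -0.0225, 0, 0], [-0.4, 0.2, 11.2, -0.178, -0.0225, 0.002, 0]],
  ],
)

```text
time: 8.68
eef_pos: [0.4566, -0.115, 0.0855]
tcp_rot: [0.717, 0.697, 0.0, 0.001]
contact_force: [-0.3, 0.7, -1.2]
opening: 0.075
```

```bash
python3 goal.py .456,-.1126,.026,-1.25
python3 - <<'E'
from hoopfit import *
a=read_camera("top");b=read_camera("side")
f=lambda im,x,y,w,h,s:cv2.resize(im[y:y+h,x:x+w],None,fx=s,fy=s,interpolation=cv2.INTER_CUBIC)
P=np.hstack([f(a,225,135,90,110,4),f(b,185,130,110,110,4)]);cv2.imwrite("pics/f.png",P[:,:,::-1])
E
```

```text
t 8.68 p [ 0.4566 -0.115   0.0855] yhead -1.63 F [-0.3  0.7 -1.2] op 0.075
.456,-.1126,.026,-1.25 turn [ 0.07  0.03 -0.38] shift [ 0.0024 -0.0007  0.0595]
```

View pics/f.png

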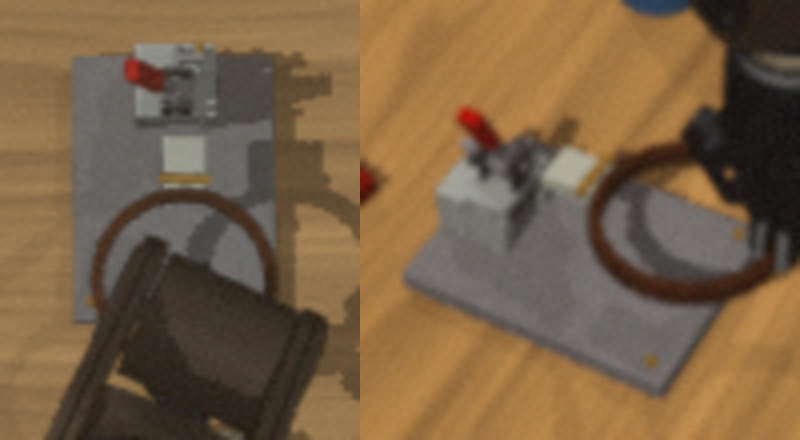

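The hoop is over the board with its tab at (184,155) in the crop, pointing into the slot. I'll lower it to just above the board.

Call:
move_arm(
  plan=[
    [[0, 0, -0.4, 0.0024, -0.0007, 0.02, 0], [0, 0, -0.4, 0.0024, -0.0007, 0.035, 0], [0, 0, -0.4, 0.0024, -0.0007, 0.05, 0], [0, 0, -0.4, 0.0024, -0.0007, 0.0595, 0], [0, 0, -0.4, 0.0024, -0.0007, 0.0595, 0]],
  ],
)

```text
time: 9.4
eef_pos: [0.4542, -0.1093, 0.0241]
tcp_rot: [0.713, 0.701, -0.0, -0.002]
contact_force: [0.8, -0.1, -1.5]
opening: 0.07
```

```bash
python3 goal.py .456,-.1126,.0215,-1.25
python3 - <<'E'
from hoopfit import *
a=read_camera("top");b=read_camera("side")
f=lambda im,x,y,w,h,s:cv2.resize(im[y:y+h,x:x+w],None,fx=s,fy=s,interpolation=cv2.INTER_CUBIC)
P=np.hstack([f(a,225,135,90,110,4),f(b,185,130,110,110,4)]);cv2.imwrite("pics/g.png",P[:,:,::-1])
for n in("top","side"):
    for q in("tab_end","slot_stop"):print(n,q,[(r["p"],r["centre"],onz(n,r["centre"],.02).round(4).tolist()) for r in pinpoint(n,q)])
E
```

```text
t 9.4 p [ 0.4542 -0.1093  0.0241] yhead -1.02 F [ 0.8 -0.1 -1.5] op 0.07
.456,-.1126,.0215,-1.25 turn [-0.18 -0.13  0.23] shift [-0.0033  0.0019  0.0026]
top tab_end [(0.8, [268.2, 173.1], [0.6179, -0.1172, 0.02])]
top slot_stop [(0.93, [276.9, 246.3], [0.4025, -0.1366, 0.02]), (0.67, [268.6, 159.9], [0.6577, -0.1194, 0.02]), (0.33, [267.5, 173.1], [0.618, -0.1151, 0.02])]
side tab_end [(0.64, [233.5, 188.7], [0.6154, -0.1168, 0.02])]
side slot_stop [(0.87, [308.8, 213.1], [0.4012, -0.1336, 0.02]), (0.62, [217.4, 184.0], [0.6632, -0.1114, 0.02])]
```

View pics/g.png

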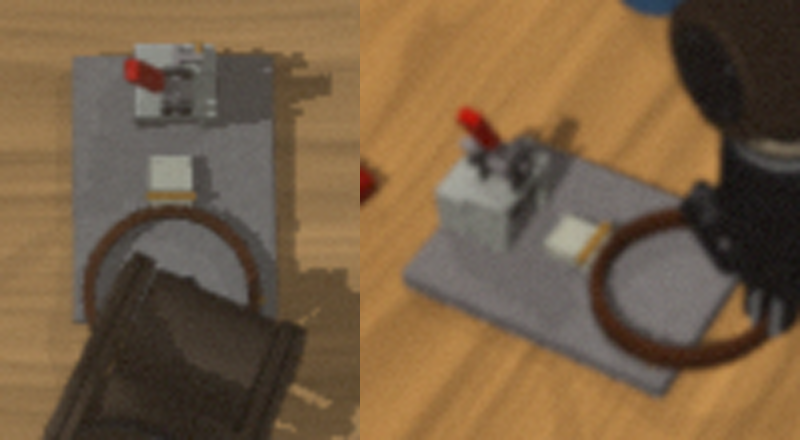

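Call:
move_arm(
  plan=[
    [[0, 0, 0.2, -0.002, 0, 0.0, 0], [0, 0, 0.2, -0.003, 0.002, 0.002, 0], [0, 0, 0.2, -0.003, 0.002, 0.0035, 0], [0, 0, 0.2, -0.003, 0.002, 0.0035, 0], [0, 0, 0.2, -0.003, 0.002, 0.0035, 0]],
  ],
)

```text
time: 10.32
eef_pos: [0.457, -0.1129, 0.022]
tcp_rot: [0.715, 0.699, 0.0, -0.0]
contact_force: [0.5, -0.2, -0.7]
opening: 0.075
```

```bash
python3 goal.py .486,-.1133,.0215,-1.25 .506,-.1137,.0215,-1.25
python3 - <<'E'
from hoopfit import *
a=read_camera("top");ta,sa=tabc(a,(255,165,26,22));print(ta,sa,onz("top",ta,.03))
E
```

```text
t 10.32 p [ 0.457  -0.1129  0.022 ] yhead -1.24 F [ 0.5 -0.2 -0.7] op 0.075
.486,-.1133,.0215,-1.25 turn [-0.02 -0.05  0.01] shift [0.0003 0.029  0.0005]
.506,-.1137,.0215,-1.25 turn [-0.02 -0.05  0.01] shift [0.0003 0.049  0.0005]
[268.5 177. ] [ 9  8 10  9 90] [ 0.60448435 -0.11724806  0.03      ]
```

Call:
move_arm(
  plan=[
    [[0, 0, 0, 0.0005, 0.01, 0, 0], [0, 0, 0, 0.0008, 0.02, 0, 0], [0, 0, 0, 0.001, 0.03, 0, 0], [0, 0, 0, 0.001, 0.04, 0, 0], [0, 0, 0, 0.001, 0.042, 0, 0]],
  ],
)

```text
time: 11.0
eef_pos: [0.5, -0.113, 0.0221]
tcp_rot: [0.715, 0.7, 0.0, -0.0]
contact_force: [0.3, -0.9, -1.1]
opening: 0.072
```

```bash
python3 goal.py .506,-.1137,.0215,-1.25
python3 - <<'E'
from hoopfit import *
a=read_camera("top");b=read_camera("side")
f=lambda im,x,y,w,h,s:cv2.resize(im[y:y+h,x:x+w],None,fx=s,fy=s,interpolation=cv2.INTER_CUBIC)
P=np.hstack([f(a,225,135,90,110,4),f(b,185,130,110,110,4)]);cv2.imwrite("pics/i.png",P[:,:,::-1])
E
```

```text
t 11.0 p [ 0.5    -0.113   0.0221] yhead -1.22 F [ 0.3 -0.9 -1.1] op 0.072
.506,-.1137,.0215,-1.25 turn [ 0.   -0.04  0.03] shift [-0.0006  0.006   0.0006]
```

View pics/i.png

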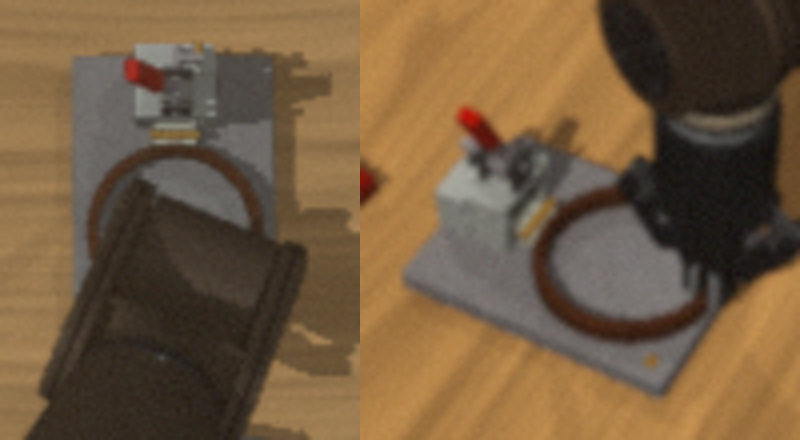

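The tab is inside the slot and there is no contact force yet. I'll keep pushing gently until it meets the stop.

Call:
move_arm(
  plan=[
    [[0, 0, 0, 0, 0.003, 0, 0], [0, 0, 0, 0, 0.005, 0, 0], [0, 0, 0, 0, 0.007, 0, 0], [0, 0, 0, 0, 0.008, 0, 0], [0, 0, 0, 0, 0.008, 0, 0]],
  ],
)

```text
time: 11.72
eef_pos: [0.5073, -0.113, 0.0219]
tcp_rot: [0.715, 0.7, 0.0, -0.001]
contact_force: [-0.6, 0.8, -0.8]
opening: 0.078
```

Call:
move_arm(
  plan=[
    [[0, 0, 0, 0, 0.002, 0, 0], [0, 0, 0, 0, 0.003, 0, 0], [0, 0, 0, 0, 0.004, 0, 0], [0, 0, 0, 0, 0.004, 0, 0], [0, 0, 0, 0, 0.004, 0, 0]],
  ],
)

```text
time: 12.35
eef_pos: [0.5086, -0.1126, 0.0209]
tcp_rot: [0.714, 0.7, -0.002, -0.003]
contact_force: [-8.0, -1.5, 1.3]
opening: 0.075
```

Call:
move_arm(
  plan=[
    [[0, 0, 0, 0, 0.001, 0, 0], [0, 0, 0, 0, 0.002, 0, 0], [0, 0, 0, 0, 0.003, 0, 0], [0, 0, 0, 0, 0.003, 0, 0], [0, 0, 0, 0, 0.003, 0, 0]],
  ],
)

```text
time: 12.98
eef_pos: [0.5086, -0.1126, 0.0209]
tcp_rot: [0.714, 0.7, -0.005, -0.007]
contact_force: [-12.6, -0.9, 7.9]
opening: 0.077
```

```bash
python3 goal.py .508,-.1126,.0215,-1.25
python3 - <<'E'
from hoopfit import *
a=read_camera("top");b=read_camera("side")
f=lambda im,x,y,w,h,s:cv2.resize(im[y:y+h,x:x+w],None,fx=s,fy=s,interpolation=cv2.INTER_CUBIC)
P=np.hstack([f(a,225,135,90,110,4),f(b,185,130,110,110,4)]);cv2.imwrite("pics/j.png",P[:,:,::-1])
E
```

```text
t 12.97 p [ 0.5086 -0.1126  0.0209] yhead -1.12 F [-12.6  -0.9   7.9] op 0.077
.508,-.1126,.0215,-1.25 turn [-0.94 -0.16  0.13] shift [ 0.     -0.0006 -0.0006]
```

View pics/j.png

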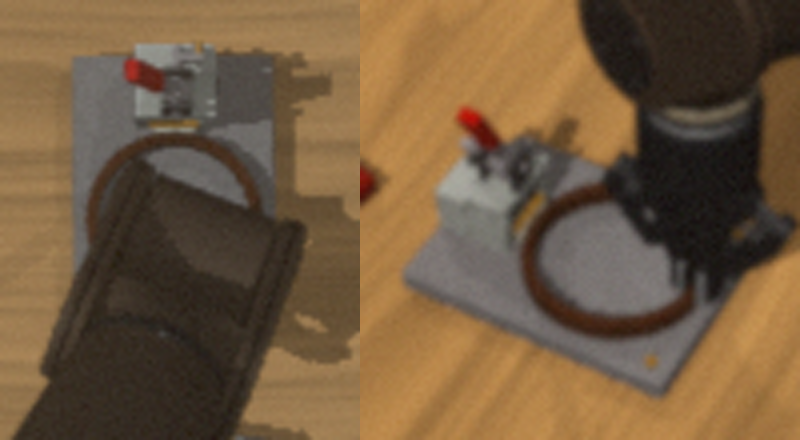

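The tab is against the stop: the tool no longer advances and the push force rose from 8 to 12.6 N. I'll release and lift straight up.

Call:
move_arm(
  plan=[
    [[-0.5, 0, 0, 0, 0, -0.0003, 0.01], [-0.9, 0, 0, 0, 0, -0.0005, 0.03], [-0.9, 0, 0, 0, 0, -0.0005, 0.03], [-0.9, 0, 0, 0, 0, -0.001, 0.03], [-0.9, 0, 0, 0, 0, -0.003, 0.03]],
  ],
)

```text
time: 13.7
eef_pos: [0.5088, -0.1126, 0.0239]
tcp_rot: [0.714, 0.7, 0.001, -0.001]
contact_force: [-0.1, 0.4, 0.0]
opening: 0.353
```

Call:
move_arm(
  plan=[
    [[0, 0, 0, 0, 0, -0.02, 0.03], [0, 0, 0, 0, 0, -0.05, 0.03], [0, 0, 0, 0, 0, -0.1, 0.03], [0, 0, 0, 0, 0, -0.15, 0.02], [0, 0, 0, 0, 0, -0.2, 0.0]],
  ],
)

```text
time: 14.32
eef_pos: [0.5088, -0.1131, 0.2257]
tcp_rot: [0.714, 0.7, 0.001, -0.001]
contact_force: [0.3, -0.5, -0.0]
opening: 0.033
```

```bash
cat > lk.py <<'E'
import sys
from hoopfit import *
a=read_camera("top");b=read_camera("side")
f=lambda im,x,y,w,h,s:cv2.resize(im[y:y+h,x:x+w],None,fx=s,fy=s,interpolation=cv2.INTER_CUBIC)
P=np.hstack([f(a,235,135,70,100,5),f(b,195,145,90,100,5)]);cv2.imwrite(f"pics/{sys.argv[1]}.png",P[:,:,::-1])
np.savez("last.npz",a=a,b=b)
for n in("top","side"):
    for q in("lever_end","lever_axis","hoop"):print(n,q,[(r["p"],r["centre"]) for r in pinpoint(n,q)])
E
python3 lk.py k; python3 goal.py
```

```text
top lever_end [(0.44, [258.4, 150.6])]
top lever_axis [(0.77, [267.5, 156.6]), (0.22, [251.5, 115.3])]
top hoop []
side lever_end [(0.61, [210.0, 158.7]), (0.55, [312.1, 204.5]), (0.32, [284.4, 281.7])]
side lever_axis [(0.64, [220.3, 168.9]), (0.59, [320.1, 206.1])]
side hoop [(0.78, [246.6, 198.8])]
t 14.72 p [ 0.5079 -0.1127  0.2218] yhead -1.12 F [-0.1  1.  -0.8] op 0.002
```

View pics/k.png

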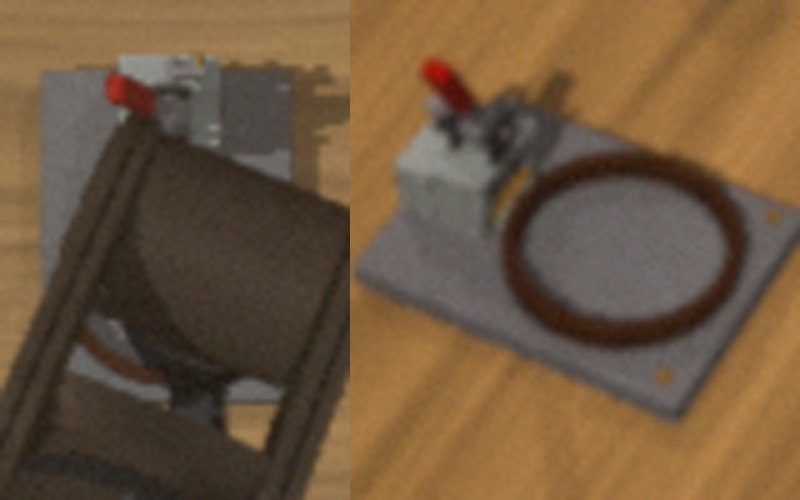

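Run:
```python
from h import *
print("ring",onz("side",(250,194.4),.028))
t=np.array([.5825,-.1154,0]);th=-.0219;R=np.array([[np.cos(th),-np.sin(th),0],[np.sin(th),np.cos(th),0],[0,0,1]])
S=lambda p:R.T@(np.array(p)-t)
print("ring stand",S(onz("side",(250,194.4),.028)))
print("lever",S(tri((257.6,152.6),(212,159.4))),S(tri((258.4,150.6),(210,158.7))))
for L in(0,.2,.45):
    f=L-.63;P=t+R@np.array([.069,-.078*np.sin(f),.077+.078*np.cos(f)]);print(L,P,proj("top",P),proj("side",P))
P=t+R@np.array([.069,0,.077]);print(proj("top",P),proj("side",P))
for p in [(69,75,130),(69,60,130),(69,-60,110)]:print(p,t+R@(np.array(p)/1e3))
```

```text
ring [ 0.56256761 -0.11352268  0.028     ]
ring stand [-0.01996872  0.00144038  0.028     ]
lever [0.06892727 0.03275927 0.14289178] [0.07561755 0.03081187 0.14036071]
0 [ 0.65248975 -0.07096871  0.14002615] [252.71688039 152.85958949] [209.08736631 163.50275201]
0.2 [ 0.6521955  -0.08440285  0.14789933] [257.75467506 152.20593157] [211.79787335 157.8640764 ]
0.45 [ 0.65178925 -0.10295002  0.15373981] [264.7511192  151.72022719] [215.67728826 151.59903414]
[268.67975012 157.87804034] [220.72195145 169.64311068]
(69, 75, 130) [ 0.65312582 -0.04192896  0.13      ]
(69, 60, 130) [ 0.65279735 -0.05692537  0.13      ]
(69, -60, 110) [ 0.65016956 -0.17689659  0.11      ]
```

The lever is at about 0.2 rad, leaning to +y. I'll take the closed fingers to the lever's +y side, then check the hoop seat again from the top.

```bash
python3 goal.py .58,-.03,.21,-1.25 .653,-.04,.2,-1.25
```

```text
t 14.72 p [ 0.5079 -0.1127  0.2218] yhead -1.12 F [-0.1  1.  -0.8] op 0.002
.58,-.03,.21,-1.25 turn [-0.23 -0.25  0.13] shift [0.0841 0.0705 0.0119]
.653,-.04,.2,-1.25 turn [-0.23 -0.25  0.13] shift [0.0755 0.1437 0.0216]
```

Call:
move_arm(
  plan=[
    [[0, 0, 0, 0.045, 0.02, 0, 0], [0, 0, 0, 0.085, 0.05, 0.005, 0], [0, 0, 0, 0.085, 0.09, 0.01, 0], [0, 0, 0, 0.078, 0.13, 0.02, 0], [0, 0, 0, 0.0755, 0.1437, 0.0216, 0]],
  ],
)

```text
time: 15.35
eef_pos: [0.6532, -0.0399, 0.1967]
tcp_rot: [0.714, 0.7, -0.001, -0.005]
contact_force: [-0.7, 0.3, 0.4]
opening: -0.001
```

```bash
python3 lk.py l; python3 goal.py .653,-.046,.13,-1.25
```

```text
top lever_end [(0.57, [266.0, 247.6]), (0.55, [257.0, 151.1])]
top lever_axis [(0.97, [279.0, 252.9]), (0.9, [267.8, 157.8])]
top hoop []
side lever_end [(0.53, [311.0, 201.4]), (0.43, [211.7, 158.0])]
side lever_axis [(0.64, [320.3, 206.1])]
side hoop [(0.69, [248.6, 194.9])]
t 15.75 p [ 0.6524 -0.0399  0.2006] yhead -1.13 F [-0.9  0.6 -0.8] op 0.003
.653,-.046,.13,-1.25 turn [-0.2  -0.25  0.12] shift [-0.0064  0.001   0.0706]
```

View pics/l.png

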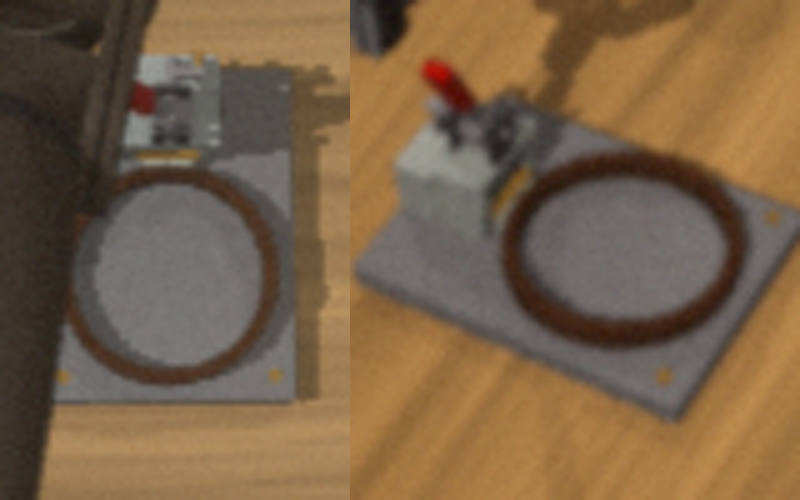

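Run:
```python
from h import *
t=np.array([.5825,-.1154,0]);th=-.0219;R=np.array([[np.cos(th),-np.sin(th),0],[np.sin(th),np.cos(th),0],[0,0,1]])
W=lambda p:t+R@(np.array(p)/1e3)
cr=lambda n,p:(proj(n,W(p))+.5-np.array([[235,135],[195,145]][n=="side"]))*5+np.array([0,0] if n=="top" else [350,0])
for x in(-16,-22):
  print(x,"rear top edge",cr("top",(x-65,0,33)),"rear bottom",cr("top",(x-65,0,18)),"front top",cr("top",(x+65,0,33)),"right",cr("top",(x,-65,33)))
print("board rear",cr("top",(-90,0,18)),"clamp front top",cr("top",(53,0,61)), "inner rear top",cr("top",(-16-56,0,33)))
for x in(-16,-22):print("side: ",[cr("side",(x+65*np.cos(q),65*np.sin(q),33)).round(0).tolist() for q in np.radians([0,90,180,270])])
print(cr("side",(110,75,18)),cr("side",(-90,75,18)),cr("side",(-90,-75,18)))
```

```text
-16 rear top edge [168.76102402 387.12420355] rear bottom [167.62414864 389.48269622] front top [167.67252485 166.30790555] right [279.73238855 276.08121241]
-22 rear top edge [168.81201714 397.46882377] rear bottom [167.67380749 399.70926981] front top [167.72208491 176.361813  ] right [279.85602988 286.27823991]
board rear [167.69866132 404.82758268] clamp front top [169.77704296 150.12811793] inner rear top [168.68466088 371.63294002]
side:  [[518.0, 195.0], [560.0, 322.0], [731.0, 284.0], [681.0, 161.0]]
side:  [[527.0, 199.0], [570.0, 327.0], [741.0, 288.0], [690.0, 165.0]]
[348.88972348 264.25766742] [676.9173979  409.93342158] [808.22218488 215.41098336]
```

The top view shows the ring's front edge at row 166 and rear edge at row 384. I predict 166 and 387 for a home position, so it is seated. Next I lower beside the lever.

Call:
move_arm(
  plan=[
    [[0, 0, 0, 0, 0.001, 0.02, 0], [0, 0, 0, 0, 0.001, 0.04, 0], [0, 0, 0, -0.006, 0.001, 0.06, 0], [0, 0, 0, -0.012, 0.001, 0.07, 0], [0, 0, 0, -0.017, 0.001, 0.07, 0]],
  ],
)

```text
time: 16.38
eef_pos: [0.652, -0.057, 0.1288]
tcp_rot: [0.714, 0.7, -0.0, -0.004]
contact_force: [-0.3, -0.1, 0.3]
opening: 0.005
```

```bash
python3 lk.py m; python3 goal.py
```

```text
top lever_end [(0.6, [256.8, 149.8]), (0.56, [171.0, 125.4]), (0.52, [265.9, 250.9])]
top lever_axis [(0.97, [269.3, 158.5]), (0.56, [280.5, 253.8])]
top hoop [(0.43, [266.6, 157.0])]
side lever_end [(0.63, [310.2, 203.5]), (0.42, [213.0, 157.3])]
side lever_axis [(0.72, [221.8, 167.5]), (0.64, [317.7, 206.6])]
side hoop [(0.93, [249.8, 196.0]), (0.63, [283.3, 282.4])]
t 16.77 p [ 0.6531 -0.0565  0.1313] yhead -1.11 F [-0.5  0.6 -0.3] op 0.001
```

View pics/m.png

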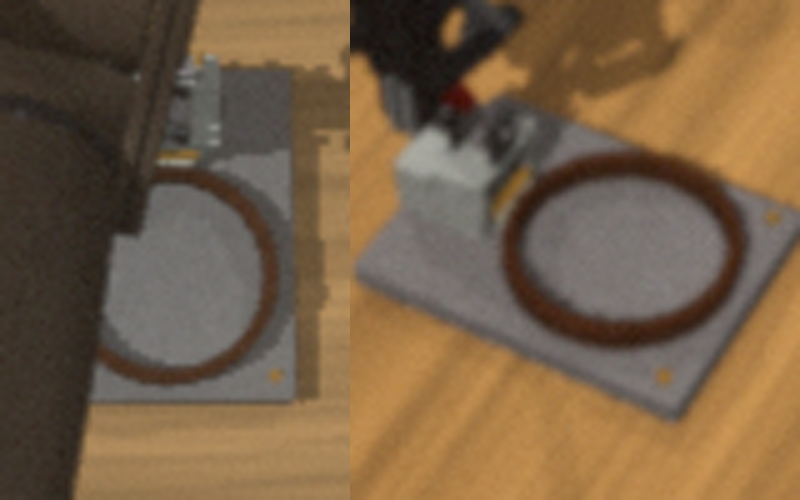

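The fingers are just on the +y side of the red lever, clear of the clamp. I'll start pushing toward -y.

Call:
move_arm(
  plan=[
    [[0, 0, 0, -0.01, 0, 0, 0], [0, 0, 0, -0.02, 0, 0, 0], [0, 0, 0, -0.03, 0, 0, 0], [0, 0, 0, -0.04, 0, 0, 0], [0, 0, 0, -0.047, 0, 0, 0]],
  ],
)

```text
time: 17.4
eef_pos: [0.6522, -0.1038, 0.1313]
tcp_rot: [0.714, 0.7, 0.001, -0.003]
contact_force: [-0.7, 4.8, 2.4]
opening: -0.001
```

```bash
python3 lk.py n; python3 goal.py
```

```text
top lever_end [(0.56, [170.8, 127.0]), (0.38, [265.2, 247.5])]
top lever_axis [(0.89, [277.9, 252.1])]
top hoop []
side lever_end [(0.66, [218.9, 145.1]), (0.39, [310.1, 204.3])]
side lever_axis [(0.64, [316.3, 205.3]), (0.62, [221.9, 168.6])]
side hoop [(0.98, [248.5, 193.7])]
t 17.8 p [ 0.6522 -0.1033  0.1311] yhead -1.09 F [0.5 2.4 2.3] op 0.003
```

View pics/n.png

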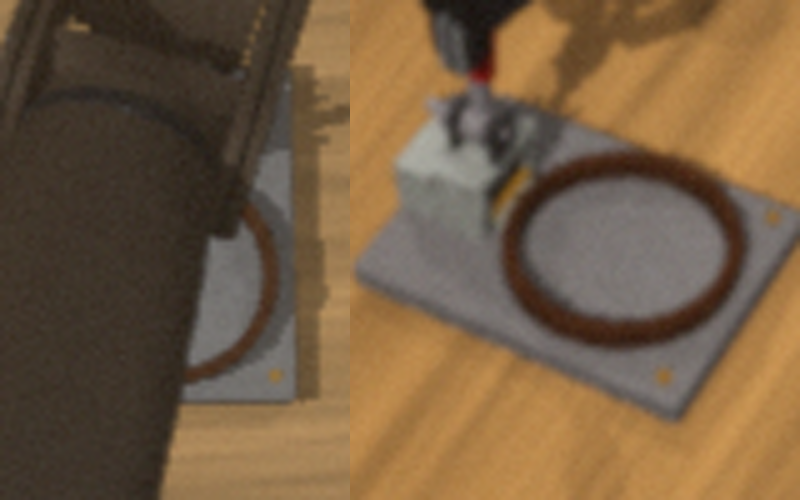

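Call:
move_arm(
  plan=[
    [[0, 0, 0, -0.008, 0, 0, 0], [0, 0, 0, -0.016, 0, 0.001, 0], [0, 0, 0, -0.024, 0, 0.004, 0], [0, 0, 0, -0.032, 0, 0.008, 0], [0, 0, 0, -0.039, 0, 0.013, 0]],
  ],
)

```text
time: 18.42
eef_pos: [0.6513, -0.1403, 0.1189]
tcp_rot: [0.714, 0.7, 0.002, -0.004]
contact_force: [-1.9, 7.8, 5.7]
opening: -0.0
```

```bash
python3 lk.py o; python3 goal.py
```

```text
top lever_end [(0.59, [168.7, 125.7]), (0.57, [266.5, 251.1])]
top lever_axis [(0.91, [280.3, 251.7])]
top hoop []
side lever_end [(0.54, [310.7, 204.7])]
side lever_axis [(0.95, [222.9, 167.4]), (0.77, [315.9, 206.8]), (0.71, [284.1, 281.3])]
side hoop [(0.78, [248.4, 194.5]), (0.2, [320.9, 142.3])]
t 18.82 p [ 0.6512 -0.1409  0.1184] yhead -1.09 F [-1.7  6.   4.8] op -0.002
```

View pics/o.png

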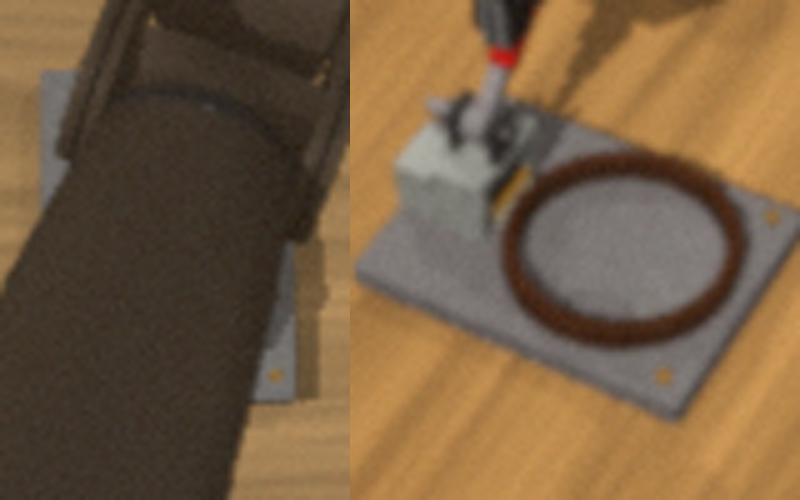

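The lever is past upright at roughly 0.75 rad from vertical, with 7 N on the fingers. I'll continue over the high point along the arc.

Call:
move_arm(
  plan=[
    [[0, 0, 0, -0.008, 0, 0.006, 0], [0, 0, 0, -0.012, 0, 0.013, 0], [0, 0, 0, -0.0155, 0, 0.02, 0], [0, 0, 0, -0.018, 0, 0.027, 0], [0, 0, 0, -0.02, 0, 0.033, 0]],
  ],
)

```text
time: 19.45
eef_pos: [0.6503, -0.1614, 0.0842]
tcp_rot: [0.714, 0.7, 0.001, -0.004]
contact_force: [0.0, 0.6, 0.3]
opening: 0.001
```

```bash
python3 lk.py q; python3 goal.py
```

```text
top lever_end []
top lever_axis [(0.77, [279.3, 251.1]), (0.6, [270.7, 157.8])]
top hoop []
side lever_end [(0.67, [237.2, 150.6]), (0.4, [312.0, 205.8])]
side lever_axis [(0.88, [317.1, 212.0]), (0.57, [220.9, 165.9])]
side hoop [(0.61, [247.9, 195.8])]
t 19.85 p [ 0.651  -0.1607  0.0857] yhead -1.07 F [0.7 0.  0.2] op 0.001
```

View pics/q.png

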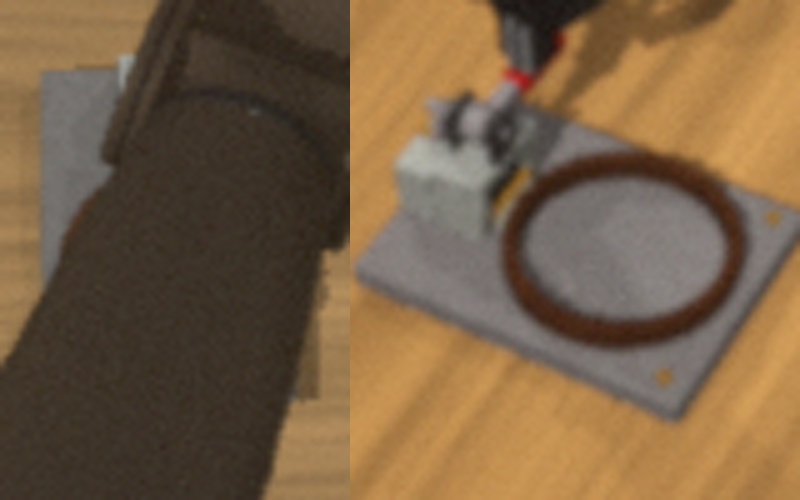

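The force dropped to zero, so it has snapped over. I'll press down lightly to confirm it's on its stop, then retreat up and away.

Call:
move_arm(
  plan=[
    [[0, 0, 0, 0, 0, 0.002, 0], [0, 0, 0, 0, 0, 0.003, 0], [0, 0, 0, 0, 0, 0.004, 0], [0, 0, 0, 0, 0, 0.005, 0], [0, 0, 0, 0, 0, 0.005, 0]],
  ],
)

```text
time: 20.48
eef_pos: [0.6512, -0.1607, 0.0828]
tcp_rot: [0.714, 0.701, 0.001, -0.003]
contact_force: [-4.2, 1.3, 7.8]
opening: -0.0
```

Call:
move_arm(
  plan=[
    [[0, 0, 0, 0, 0, -0.03, 0], [0, 0, 0, 0, 0, -0.08, 0], [0, 0, 0, 0, 0, -0.13, 0], [0, 0, 0, -0.05, -0.03, -0.14, 0], [0, 0, 0, -0.1, -0.06, -0.14, 0]],
  ],
)

```text
time: 21.1
eef_pos: [0.5902, -0.2614, 0.2247]
tcp_rot: [0.713, 0.701, 0.002, -0.001]
contact_force: [0.4, -0.6, 0.3]
opening: 0.001
```

Call:
move_arm(
  plan=[
    [[0, 0, 0, -0.055, -0.01, 0, 0], [0, 0, 0, -0.11, -0.03, 0, 0], [0, 0, 0, -0.165, -0.05, 0, 0], [0, 0, 0, -0.22, -0.08, 0, 0], [0, 0, 0, -0.27, -0.11, 0, 0]],
  ],
)

```text
time: 21.72
eef_pos: [0.4746, -0.5313, 0.2231]
tcp_rot: [0.713, 0.701, 0.002, -0.001]
contact_force: [-0.2, 0.4, 0.1]
opening: 0.002
```

```bash
python3 lk.py r; python3 goal.py
python3 - <<'E'
import numpy as np,cv2
d=np.load("last.npz");cv2.imwrite("pics/s.png",d["a"][:,:,::-1])
E
```

```text
top lever_end [(0.56, [295.3, 155.5]), (0.45, [268.4, 246.9])]
top lever_axis [(0.68, [277.6, 253.9]), (0.6, [266.9, 156.0]), (0.25, [297.1, 158.5])]
top hoop []
side lever_end [(0.75, [151.4, 224.5]), (0.51, [311.3, 202.6]), (0.47, [240.0, 147.2])]
side lever_axis [(0.8, [316.1, 208.6]), (0.74, [220.1, 171.3])]
side hoop [(0.87, [248.0, 195.1])]
t 22.12 p [ 0.4769 -0.5281  0.2235] yhead -0.82 F [ 0.4 -0.1  0. ] op 0.004
```

View pics/r.png

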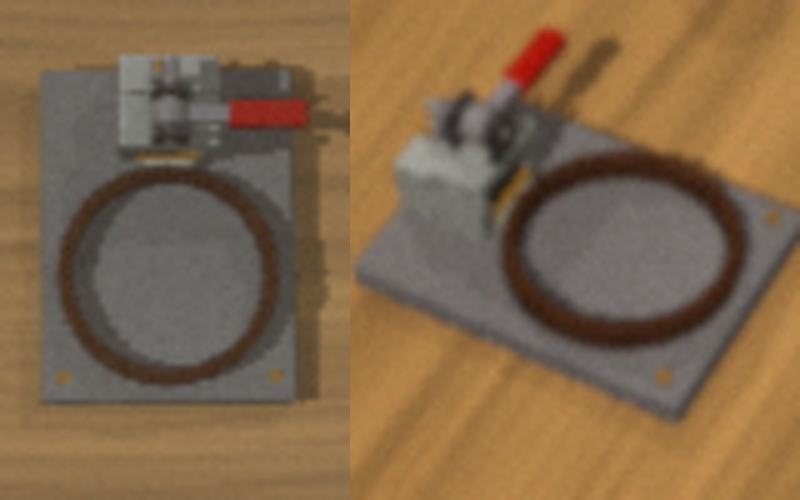

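View pics/s.png

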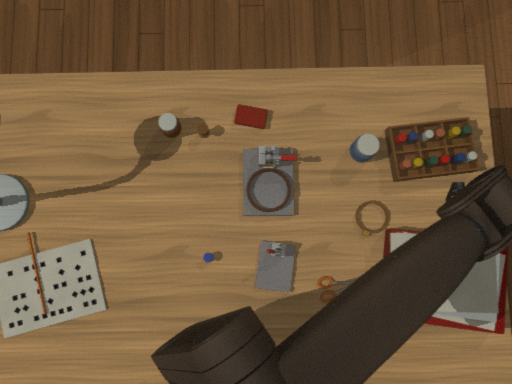

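Run:
```python
from h import *
t=np.array([.5825,-.1154,0]);th=-.0219;R=np.array([[np.cos(th),-np.sin(th),0],[np.sin(th),np.cos(th),0],[0,0,1]])
for L in(1.8,2.0,2.2):
    f=L-.63;P=t+R@np.array([.069,-.078*np.sin(f),.077+.078*np.cos(f)]);print(L,proj("top",P),proj("side",P))
print(R.T@(tri((296.3,157.3),(236.8,152.2))-t))
print(ticket.sign_off())
```

```text
1.8 [295.07023442 155.56926682] [234.20831078 144.94105701]
2.0 [296.15833108 156.7326691 ] [235.30796034 147.9966363 ]
2.2 [296.12477183 157.91369597] [235.82361334 151.81000029]
[ 0.06936351 -0.07961989  0.07456206]
the job is handed in; nothing more can be done
None
```

The hoop is mounted on the larger stand's board with its tab clamped, and I've handed the job in at about 22 s of the 54 s allowed.

**What I did:** I gripped the ring opposite its tab, but the first grip was too shallow, so I reopened and gripped lower. I laid the hoop on the board and slid the tab in with the lever still open, until the tool stopped and the push force rose to about 12.6 N. After letting go, I pushed the lever over with closed fingers until it snapped, and moved the arm well clear.

**What my last checks showed:**
- **Lever:** the free end triangulates to stand (69, -80, 75) mm, against (69, -78, 77) expected at 2.2 rad. It did not move down under a light press of about 8 N.
- **Tab:** in the top view the ring's front and rear edges are at rows 166 and 384 of the enlarged view, against 166 and 387 predicted with the tab home. The pad itself was not visible, so I took its grip from the closed lever.
- **Other objects:** the bystanders that show in the last top picture look where they were at the start; the arm covers part of the scissors.
- **Arm:** it touches nothing.

**One disagreement:** after I let go, the side camera put the ring about 4 mm short of home. The top view and the firm stop both say it is home, and the side camera had also read the hoop about 3 mm short in x at the start.

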